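# Lock a tube rack on the rocking mixer

## Robot

A 6-joint arm with a two-finger parallel gripper is mounted at the origin on the work surface. World frame = base frame: x ahead of the robot, y to its left, z up, the work surface at z = 0. Lengths are in mm, angles in rad, forces in N, time in s.
With the tool pointing down it reaches from about 350 to 775 mm from the base axis. Payload 7.3 kg.
Tool frame: the origin (TCP) lies on the centre line of the jaws, within the pads' length; the fingertips stand 17 mm ahead of it and the grasp point (between the pads) lies 2 mm behind it; z points along the fingers, y is the line along which they close (so a half turn about z gives the same grasp; the last joint's range is limited). The gripper opens to 92 mm and grips with 3 to 60 N. Pads are 19 mm wide; open, the fingers measure 130 mm over their backs; the gripper's body (75 mm by 190 mm) begins 47 mm behind the grasp point.
Start: joints at [-1.31, 0.342, 1.524, -0, 1.275, -0.146], TCP at [207.751, -482.165, 243.741] pointing down, gripper open.
Joint ranges: [-2.53, 2.53], [-0.77, 2.02], [0.04, 2.7], [-1, 4.14], [0.28, 2.66], [-3.11, 3.11]. Speed limits (rad/s): [2.57, 2.57, 3.14, 3.14, 3.14, 3.14].

## Interface

Orientations are given as [roll, pitch, yaw] about the fixed x, y, z axes, in that order (R = Rz(yaw) Ry(pitch) Rx(roll)).
In Python, from plant import bot gives the robot as it stands. The module is installed in compiled form; this text tells all that it offers.
- The arm moves only by the shell command python3 -m pendant 'ROWS'. ROWS is JSON, a list of rows, each a list of 3 entries, a list of its own where there are three numbers: the shift along the world's x, y, z as a fraction of full scale, then the turn, a rotation vector about the world's x, y, z as a fraction of full scale, then the opening, from -1 (shut) to 1 (fully open), so that 0 is half open. In form: [[[tx, ty, tz], [rx, ry, rz], claw], ...]. A call has exactly 10 rows; each row shifts and turns the commanded pose from where the row before left it; what a row does not reach is not made up. Full scale, the value 1, is 30 mm for a shift and 0.12 rad for a turn. A row lasts 1/12 s, in which the tool goes at most 41.7 mm and 7.16 degrees, less where a joint would pass 70% of its speed; a pose out of reach is approached as far as the arm can. A call with a number of a shift or a turn outside -1 to 1 is refused whole. A call with a gripper value outside its range is refused whole. The fingers move at their own pace and stop on an object; the grip force is fixed at half the most. Time passes only in rows, so rows that do not move let the fingers close, or fill a call up. It gives the time, the measured TCP pose, the force, the opening and the grip force at its end, in the units of the state.
- bot.get_obs(): the state, without advancing time (a new reading comes with each control period).
- bot.capture(name): name is "scene" or "top" or "wrist"; returns the picture (384x512x3 uint8, blue, green, red); there is no depth.
- bot.camera_params(name): a dict with "fovy" (degrees; the focal length in pixels is half the picture's height over the tangent of half this angle, whatever the lens; pixels are square), "cx", "cy" (the principal point, pixels), "camera_from_world" (4x4, takes a point from world to camera coordinates). Camera axes: x right, y down, z forward; pixel columns grow to the right and rows downward; lengths in mm; the calibration is good to about 2 mm. A picture is of the moment at which its call begins: read the wrist's pose just before it. camera_params takes no time and is no camera call; for the wrist camera it gives the pose at the moment of the call.
- bot.close_job(): hands the job in; it is judged then, once.
The state is a dict: "time": time; "joint_positions": joint angles; "dq": joint speeds; "tau": joint torques, N m; "tool_pos": TCP position; "tcp_rot": TCP orientation; "contact_force": force on the tool from outside, world axes, zero at the start; "moment": the same for the moment, N m; "grip_width": finger opening in mm; "finger_force": force on a finger pad.
Only numpy, scipy, OpenCV 4.12 (cv2) and the standard library are available. Lean on these libraries where they do the work, as an engineer would, in place of code of your own. Each camera call takes 0.05 s, during which the arm holds its last target. There are 200 camera calls.

## Task

Push the tube rack fully home against the rubber stop at the back of the mixer's bay. Then push the hold-down lock's lever handle round its quarter turn, stiff as it is, until it meets the end stop, and lean on it there for a moment with about 10 N (a kilogram's push) so that the lock's tongue lies over the rack's ledge. Do not force the rack or the handle (stay under 25 N), do not disturb anything else, and let go.

Things in the scene. Friction and masses are not known exactly. Their poses are not given: they have to be found in the camera images.
- mixer: Fixed white mixer, 260 x 230 mm, metal top plate 55 mm above the table. Origin: centre of its underside; x runs from its front (robot side) to its back, y to its left, z up. Right half: rack bay. Left half: the hold-down lock, a lever on a round dark steel pedestal (48 mm across, top 70 mm above the table).
- bay_end (a point): Middle of the foot of the bay's black rubber back stop (28 mm high), on its face towards the rack: at mixer (100, -50) mm, 55 mm above the table; axes as the mixer. The bay is the strip of top plate in front of it, between two steel rails 64 mm apart, 14 mm high, from mixer x = -115 to 95 mm, open at the front.
- rack: Loose grey tube rack, 0.2 to 0.45 kg, 120 mm long (x), 60 wide, 46 high, tubes fixed in it, caps 86 mm up; origin: centre of its underside. It takes 2 to 6 N to slide. Push it on the front plate (its x = -60 mm; 56 wide, 70 high). It starts in the bay 25 to 50 mm short of the stop. Home: back end on the stop, origin at mixer x = 40 mm. A ledge 18 mm high and 9 mm deep in its left side takes the lock's tongue.
- pivot (a point): Point on the lever's upright turning axis, at mixer (35, 40) mm, 107 mm above the table; axes as the mixer. Unlocked, the lever points to the mixer's left (from 7 degrees short of +y to 27 past it); it locks counter-clockwise seen from above, towards the robot. The end stop differs on each unit: the lever ends pointing forward (-x), 83 to 97 degrees round from mixer +y; only feel tells where.
- handle (a point): Middle height of the lever's upright round black grip (18 mm diameter, 101 to 137 mm above the table), 110 mm from the pivot on a flat bar 14 mm wide; axes turn with the lever. Push its back side (+x side at first). The turn is stiff: it takes about 3 N here all the way, and the lever stays where it is left. At the end stop it comes up hard.
- tongue (a point): Tip of the lock's flat steel tongue (14 mm wide, 76 to 84 mm above the table), 65 mm from the pivot and one piece with the lever, a quarter turn ahead of the handle: unlocked it points to the mixer's front, locked to its right, 3 mm above the rack's ledge. If the rack is far from home it jams on the rack's side. Axes turn with the lever.
- pin (a joint): Brass tell-tale pin, 10 mm across, in the top of the lever's boss on the turning axis: how far it has sunk, in m. It sinks evenly with the turn: 0 (stands 2 mm proud) at the lever's open stop, a quarter turn back from the end stop; 0.002 (flush) with the lever on its end stop.
- tip_block: Black tip block 85 x 55 x 30 mm; bystander, leave alone; origin at the centre of its underside.
- dropper: White dropper bottle, 36 mm diameter, 75 mm high; bystander, leave alone; origin at the centre of its underside.
- reagent: Clear reagent bottle, 64 mm diameter, 150 mm high; bystander, leave alone; origin at the centre of its underside.
- cap_dish: White dish on the mixer's top plate, 42 mm diameter, 18 mm high; bystander, leave alone; origin at the centre of its underside.
- beaker: White plastic beaker, 64 mm diameter, 85 mm high; bystander, leave alone; origin at the centre of its underside.
- timer: White timer 75 x 60 x 22 mm; bystander, leave alone; origin at the centre of its underside.
- spare_rack: Second tube rack like the first, on the table; bystander, leave alone; origin at the centre of its underside.
- slide_box: Open blue box 160 x 110 x 70 mm; bystander, leave alone; origin at the centre of its underside.
There are look-alikes about, which are no part of the job. What is shaped like the rack but orange or yellow is not meant.

How it is judged (in metres and radians):
On the way, in this order (a step that is already met when the one before it is completed fails the run):
1. the rack is home: its back end within 2.5 mm of the rubber stop, flat on the plate (x of rack in the frame of mixer above 0.0375 m and z of rack in the frame of mixer below 0.0575 m and angle between rack's own z axis and vertical below 0.05 rad), for 0.2 s.
2. the handle, more than 75 degrees round, is leant on with at least 6 N for 0.2 s, the rack still home and the pin flush (all of step 1 and y of handle in the frame of mixer below 0.0685 m and x of handle in the frame of mixer below 0 m and contact force between anything else and lever above 6 N and value of joint pin above 0.0019 m), for 0.2 s.
At the end, for the whole second after the job is handed in: the rack stands flat, within 2.5 mm of the rubber stop and at rest; the handle stays more than 75 degrees round from the mixer's left and on or within 4.5 degrees of its end stop; its pin has sunk at least 1.9 of 2 mm; the tongue is over the rack's ledge (all of step 1 and y of handle in the frame of mixer below 0.0685 m and x of handle in the frame of mixer below 0 m and value of joint pin above 0.0019 m and linear speed of rack below 0.01 m/s); the robot touches nothing.
It fails at once if the handle is pushed with more than 25 N (contact force between anything else and lever above 25 N).
It fails at once if the robot pushes the rack with more than 25 N (contact force between any of the fingers, the arm and rack above 25 N).
It fails at once if the rack is tipped or lifted out (angle between rack's own z axis and vertical above 0.2 rad or z of rack in the frame of mixer above 0.075 m).
It fails at once if another thing on the table is moved by more than 15 mm (distance of any of tip_block, dropper, reagent, cap_dish, beaker, timer, spare_rack, slide_box from where it was at the start of the episode above 0.015 m).
It also fails if it takes over 61 s, if anything falls off the work surface, if the arm or the gripper's body presses on something with over 40 N, if the wrist force passes 120 N, or if a joint passes its speed limit or range.

## Working session

There is one attempt and no reset: what is moved stays moved. The work goes in short steps, Python scripts to look and compute and a shell command to move; the robot and the scene stay as the last step left them, time stands still between calls to the robot, and variables do not carry over. Pictures are saved under pics/ and viewed, at most 10 in all, crops included, and the job is handed in when it is done.

```bash
mkdir -p pics
cat > h.py <<'E'
import numpy as np, cv2
from plant import bot
def cam(n):
    p=bot.camera_params(n); f=192/np.tan(np.radians(p["fovy"])/2)
    return f,p["cx"],p["cy"],np.array(p["camera_from_world"])
def ray(c,u,v,z):
    f,cx,cy,T=c; R=T[:3,:3]; o=-R.T@T[:3,3]; d=R.T@np.array([(u-cx)/f,(v-cy)/f,1]); return o+d*(z-o[2])/d[2]
def proj(c,P):
    f,cx,cy,T=c; q=T[:3,:3]@np.array(P,float)+T[:3,3]; return f*q[0]/q[2]+cx,f*q[1]/q[2]+cy
E
python3 - <<'E'
from h import *
a=bot.capture("scene"); b=bot.capture("top")
cv2.imwrite("pics/s0.png",a); cv2.imwrite("pics/t0.png",b)
for n in("scene","top"):
    c=cam(n); print(n,c[:3],(-c[3][:3,:3].T@c[3][:3,3]).round(),c[3][:3,:3].round(2).tolist())
print(bot.get_obs())
E
```

```text
scene (np.float64(423.67472997400967), 260.9813144572826, 184.85197605605302) [1309. -657.  780.] [[0.68, 0.73, -0.01], [0.41, -0.38, -0.83], [-0.61, 0.56, -0.56]]
top (np.float64(450.87143601427863), 253.69663337782697, 184.89406539814493) [ 343.   24. 1566.] [[0.01, -1.0, 0.0], [-0.99, -0.01, -0.15], [0.15, -0.0, -0.99]]
{'time': 0.1, 'joint_positions': array([-1.30999578e+00,  3.42669066e-01,  1.52490610e+00, -1.42043481e-05,
        1.27542945e+00, -1.45996134e-01]), 'dq': array([ 8.26832156e-05, -1.06250584e-03, -3.43286459e-03,  2.24084115e-03,
       -1.22431805e-04, -7.57142951e-04]), 'tau': array([ 1.39638294e-03, -4.32001805e+01, -2.44695801e+01,  7.18713831e-02,
        5.25778206e-02, -3.83973736e-05]), 'tool_pos': array([ 207.65576061, -481.81405611,  243.11151309]), 'tcp_rot': array([-3.14019373e+00, -1.91971095e-04,  4.06800695e-01]), 'contact_force': array([0.37344466, 0.84504953, 0.88702236]), 'moment': array([ 0.02958288, -0.02273538,  0.04387487]), 'finger_force': 0.0, 'grip_width': 91.73069616034392}
```

View pics/s0.png

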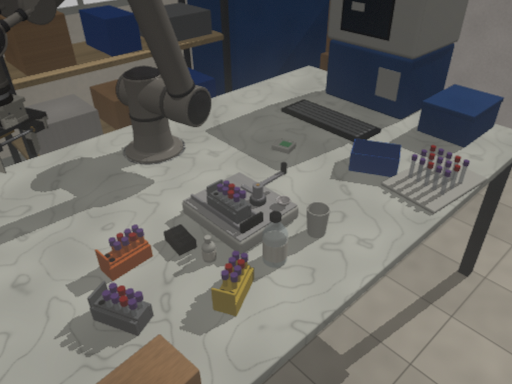

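View pics/t0.png

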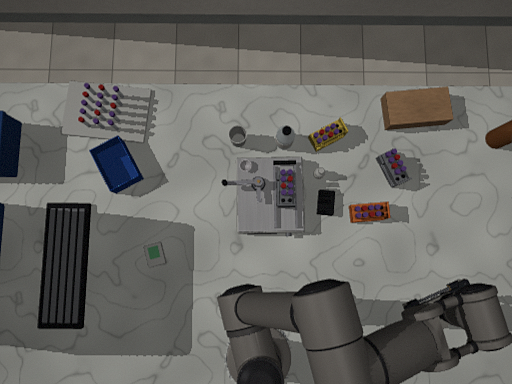

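Top view: the mixer is at about (270,195). The grey rack is in its bay at (287,187), and the lever runs from the boss at (259,183) to the black grip at (224,183). Things that could be taken for the rack are the grey spare (393,167) on the table, orange (369,212), yellow (328,133), and the plate of tubes (108,110). I choose the grey one inside the bay and check it in a close crop.

Run:
```python
from h import *
a=cv2.imread("pics/s0.png")[155:250,175:305]; b=cv2.imread("pics/t0.png")[145:240,215:345]
k=dict(fx=6,fy=6,interpolation=cv2.INTER_CUBIC)
b=cv2.resize(b,None,**k);a=cv2.resize(a,None,**k)
cv2.imwrite("pics/tc.png",b);cv2.imwrite("pics/sc.png",a)
```

```text
(no output)
```

View pics/tc.png

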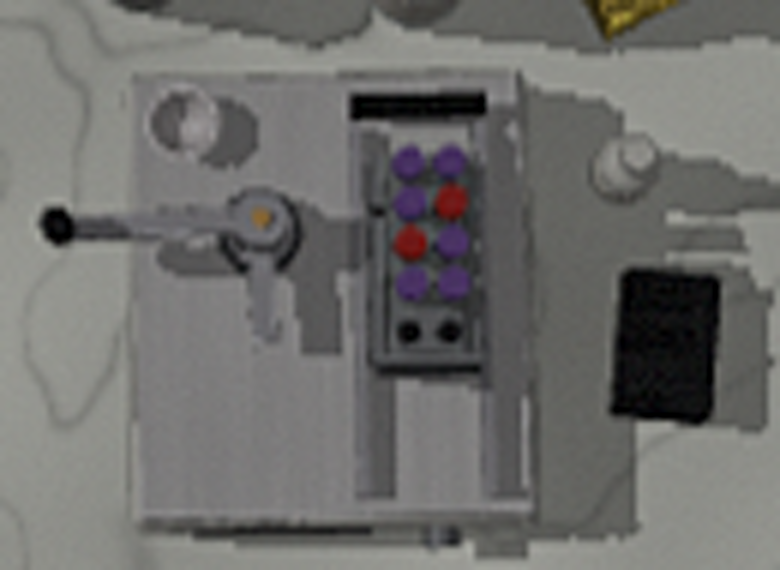

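View pics/sc.png

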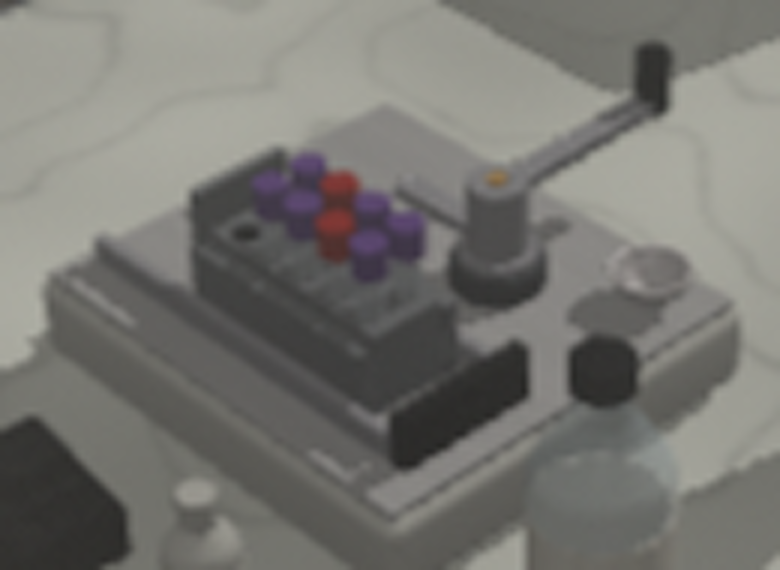

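The crops confirm the choice: a grey rack between the rails, with its front plate edge at crop (430,365). The stop is at (418,105), the brass pin at (262,217) and the grip at (57,225). Next I turn these into world points.

Run:
```python
from h import *
t=cam("top"); s=cam("scene")
T=lambda x,y:(215+(x+.5)/6-.5,145+(y+.5)/6-.5); S=lambda x,y:(175+(x+.5)/6-.5,155+(y+.5)/6-.5)
for n,x,y,z in [("TL",133,72,55),("TR",520,72,55),("BL",136,517,55),("BR",531,512,55),("stopFL",350,118,83),("stopFR",487,118,83),("railL",375,497,69),("railR",508,497,69),("platefront",430,366,125),("plateL",372,366,125),("plateR",483,366,125),("pin",262,217,120),("grip",57,224,137),("tongue",268,338,84),("dish",186,122,73)]:
    print(n,ray(t,*T(x,y),z).round(1))
def tri(a,b):
    P=cv2.triangulatePoints(*[np.array([[c[0],0,c[1]],[0,c[0],c[2]],[0,0,1]])@c[3][:3] for c in(t,s)],np.array(a,float),np.array(b,float)); return (P[:3]/P[3]).ravel().round(1)
print("pin",tri(T(262,217),S(497,178)),"grip",tri(T(57,224),S(653,48)), "plate R top",tri(T(483,366),S(193,195)),"plate L top",tri(T(372,366),S(283,151)),"railRfront?",tri(T(510,497),S(100,240)))
```

```text
TL [667.   78.1  55. ]
TR [ 668.3 -142.6   55. ]
BL [414.4  73.7  55. ]
BR [ 418.4 -146.1   55. ]
stopFL [635.5 -44.3  83. ]
stopFR [ 636.  -120.8   83. ]
railL [425.4 -58.5  69. ]
railR [ 425.8 -131.9   69. ]
platefront [492.4 -85.  125. ]
plateL [492.2 -54.  125. ]
plateR [ 492.6 -113.4  125. ]
pin [573.4   5.1 120. ]
grip [566.2 114.9 137. ]
tongue [511.6   1.1  84. ]
dish [634.6  47.4  73. ]
pin [573.9   5.  116.5] grip [566.2 115.1 138.7] plate R top [ 493.4 -112.8  122. ] plate L top [491.9 -55.4 120. ] railRfront? [ 428.1 -129.3   70.9]
```

```bash
python3 -m pendant '[[[0.42,0.66,0],[0,0,-0.165],-1],[[0.42,0.66,0],[0,0,-0.165],-1],[[0.42,0.66,0],[0,0,-0.165],-1],[[0.42,0.66,0],[0,0,-0.165],-1],[[0.42,0.66,0],[0,0,-0.165],-1],[[0.42,0.66,0],[0,0,-0.165],-1],[[0.42,0.66,0],[0,0,-0.165],-1],[[0.42,0.66,0],[0,0,-0.165],-1],[[0.42,0.66,0],[0,0,-0.165],-1],[[0.42,0.66,0],[0,0,-0.165],-1]]'
python3 -m pendant '[[[0.42,0.66,0],[0,0,-0.165],-1],[[0.42,0.66,0],[0,0,-0.165],-1],[[0.42,0.66,0],[0,0,-0.165],-1],[[0.42,0.66,0],[0,0,-0.165],-1],[[0.42,0.66,0],[0,0,-0.165],-1],[[0.42,0.66,0],[0,0,-0.165],-1],[[0.42,0.66,0],[0,0,-0.165],-1],[[0.42,0.66,0],[0,0,-0.165],-1],[[0.42,0.66,0],[0,0,-0.165],-1],[[0.42,0.66,0],[0,0,-0.165],-1]]'
```

```text
time: 0.93
tool_pos: [334.0, -283.0, 243.5]
tcp_rot: [-3.141, 0.0, 0.208]
contact_force: [1.1, 0.4, -0.2]
grip_width: 29.8
finger_force: 0.0
time: 1.77
tool_pos: [460.0, -85.0, 243.5]
tcp_rot: [-3.141, 0.001, 0.01]
contact_force: [-0.2, -0.5, -0.1]
grip_width: 0.3
finger_force: 0.0
```

```bash
python3 -m pendant '[[[0,0,-0.5],[0,0,0],-1],[[0,0,-0.5],[0,0,0],-1],[[0,0,-0.5],[0,0,0],-1],[[0,0,-0.5],[0,0,0],-1],[[0,0,-0.5],[0,0,0],-1],[[0,0,-0.5],[0,0,0],-1],[[0,0,-0.5],[0,0,0],-1],[[0,0,-0.5],[0,0,0],-1],[[0,0,-0.5],[0,0,0],-1],[[0,0,-0.5],[0,0,0],-1]]'
python3 -m pendant '[[[0.1,0,0],[0,0,0],-1],[[0.1,0,0],[0,0,0],-1],[[0.1,0,0],[0,0,0],-1],[[0.1,0,0],[0,0,0],-1],[[0.1,0,0],[0,0,0],-1],[[0.05,0,0],[0,0,0],-1],[[0.05,0,0],[0,0,0],-1],[[0,0,0],[0,0,0],-1],[[0,0,0],[0,0,0],-1],[[0,0,0],[0,0,0],-1]]'
```

```text
time: 2.6
tool_pos: [459.5, -86.1, 92.8]
tcp_rot: [-3.142, 0.001, 0.011]
contact_force: [-0.7, 0.8, -0.3]
grip_width: 0.5
finger_force: 0.0
time: 3.43
tool_pos: [477.6, -86.1, 93.8]
tcp_rot: [3.142, 0.0, 0.011]
contact_force: [0.1, 0.2, 0.6]
grip_width: 0.3
finger_force: 0.0
```

Run:
```python
from h import *
b=bot.capture("scene"); cv2.imwrite("pics/s1.png",cv2.resize(b[120:260,150:340],None,fx=4,fy=4,interpolation=cv2.INTER_CUBIC))
```

```text
(no output)
```

View pics/s1.png

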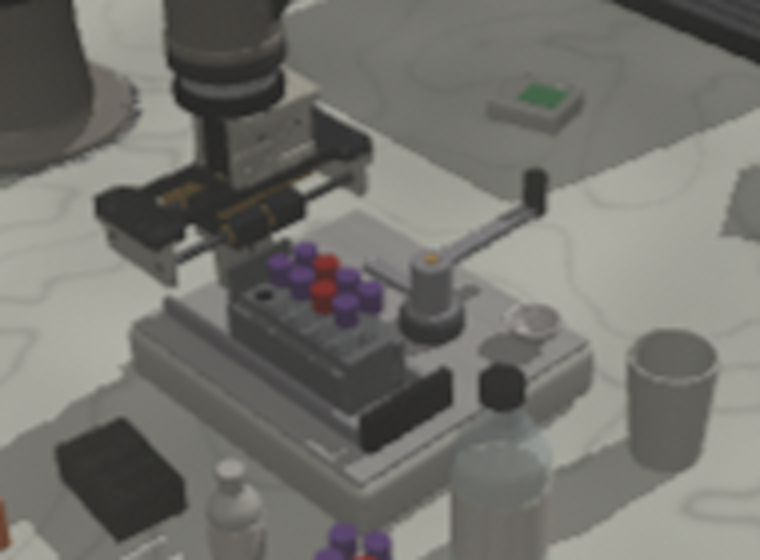

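The closed fingers stand just in front of the plate (crop pixel 245,265), with the body clear of the caps. Now I push.

```bash
python3 -m pendant '[[[0.07,0,0],[0,0,0],-1],[[0.07,0,0],[0,0,0],-1],[[0.07,0,0],[0,0,0],-1],[[0.07,0,0],[0,0,0],-1],[[0.07,0,0],[0,0,0],-1],[[0.07,0,0],[0,0,0],-1],[[0.07,0,0],[0,0,0],-1],[[0.07,0,0],[0,0,0],-1],[[0.07,0,0],[0,0,0],-1],[[0.07,0,0],[0,0,0],-1]]'
python3 -m pendant '[[[0.03,0,0],[0,0,0],-1],[[0.03,0,0],[0,0,0],-1],[[0.03,0,0],[0,0,0],-1],[[0.03,0,0],[0,0,0],-1],[[0.03,0,0],[0,0,0],-1],[[0.03,0,0],[0,0,0],-1],[[0.03,0,0],[0,0,0],-1],[[0,0,0],[0,0,0],-1],[[0,0,0],[0,0,0],-1],[[0,0,0],[0,0,0],-1]]'
```

```text
time: 4.32
tool_pos: [498.9, -86.1, 93.6]
tcp_rot: [-3.142, 0.0, 0.011]
contact_force: [-3.4, 0.6, 0.6]
grip_width: 0.6
finger_force: 1.4
time: 5.15
tool_pos: [505.4, -86.3, 93.9]
tcp_rot: [3.141, -0.001, 0.011]
contact_force: [0.2, -0.1, 0.4]
grip_width: 0.7
finger_force: 0.2
```

```bash
python3 -m pendant '[[[0.01,0,0],[0,0,0],-1],[[0.01,0,0],[0,0,0],-1],[[0.01,0,0],[0,0,0],-1],[[0.01,0,0],[0,0,0],-1],[[0.01,0,0],[0,0,0],-1],[[0.01,0,0],[0,0,0],-1],[[0.01,0,0],[0,0,0],-1],[[0.01,0,0],[0,0,0],-1],[[0.01,0,0],[0,0,0],-1],[[0.01,0,0],[0,0,0],-1]]'
```

```text
time: 5.98
tool_pos: [507.5, -85.9, 93.8]
tcp_rot: [-3.141, 0.001, 0.011]
contact_force: [-5.5, 0.7, 4.0]
grip_width: 0.3
finger_force: 2.5
```

```bash
python3 -m pendant '[[[0.01,0,0],[0,0,0],-1],[[0.01,0,0],[0,0,0],-1],[[0.01,0,0],[0,0,0],-1],[[0.01,0,0],[0,0,0],-1],[[0,0,0],[0,0,0],-1],[[0,0,0],[0,0,0],-1],[[0,0,0],[0,0,0],-1],[[0,0,0],[0,0,0],-1],[[0,0,0],[0,0,0],-1],[[0,0,0],[0,0,0],-1]]'
```

```text
time: 6.82
tool_pos: [508.8, -85.9, 93.8]
tcp_rot: [-3.141, 0.001, 0.011]
contact_force: [-5.4, 1.1, 4.7]
grip_width: 0.6
finger_force: 2.5
```

Run:
```python
from h import *
b=bot.capture("scene"); cv2.imwrite("pics/s2.png",cv2.resize(b[150:240,180:290],None,fx=6,fy=6,interpolation=cv2.INTER_CUBIC))
o=bot.get_obs();print(o["contact_force"],o["moment"],o["tool_pos"])
```

```text
[-5.43547173  0.36321995  3.97607206] [0.2170232  0.68275117 0.08875151] [508.82526424 -85.91842229  93.80785041]
```

View pics/s2.png

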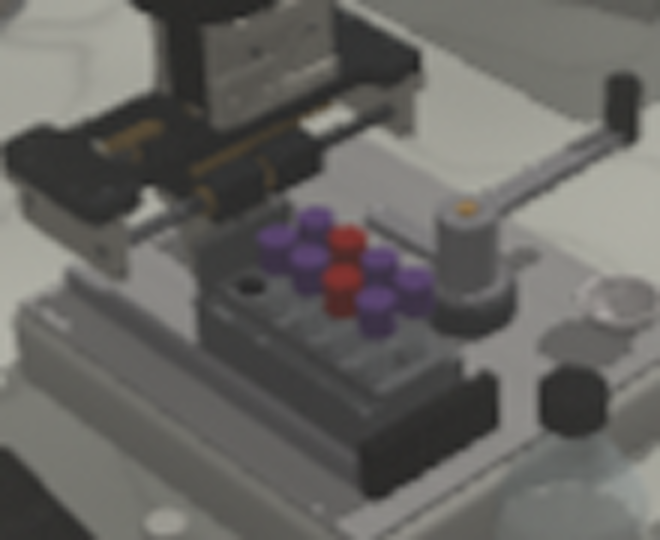

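The rack's back end is now at the rubber stop (crop 360,430), and the body is clear of the caps. I'll lean a little more to check that it is a hard stop.

```bash
python3 -m pendant '[[[0.015,0,0],[0,0,0],-1],[[0.015,0,0],[0,0,0],-1],[[0.015,0,0],[0,0,0],-1],[[0,0,0],[0,0,0],-1],[[0,0,0],[0,0,0],-1],[[0,0,0],[0,0,0],-1],[[0,0,0],[0,0,0],-1],[[0,0,0],[0,0,0],-1],[[0,0,0],[0,0,0],-1],[[0,0,0],[0,0,0],-1]]'
```

```text
time: 7.7
tool_pos: [509.9, -86.0, 93.8]
tcp_rot: [-3.141, 0.001, 0.011]
contact_force: [-5.7, 0.9, 5.7]
grip_width: 0.4
finger_force: 3.1
```

```bash
python3 -m pendant '[[[-0.1,0,0],[0,0,0],-1],[[-0.1,0,0],[0,0,0],-1],[[-0.1,0,0.05],[0,0,0],-1],[[-0.1,0,0.05],[0,0,0],-1],[[0,0,0.05],[0,0,0],-1],[[0,0,0.05],[0,0,0],-1],[[0,0,0],[0,0,0],-1],[[0,0,0],[0,0,0],-1],[[0,0,0],[0,0,0],-1],[[0,0,0],[0,0,0],-1]]'
python3 -m pendant '[[[0.05,0,0],[0,0,0],-1],[[0.05,0,0],[0,0,0],-1],[[0.05,0,0],[0,0,0],-1],[[0.05,0,0],[0,0,0],-1],[[0.05,0,0],[0,0,0],-1],[[0.05,0,0],[0,0,0],-1],[[0,0,0],[0,0,0],-1],[[0,0,0],[0,0,0],-1],[[0,0,0],[0,0,0],-1],[[0,0,0],[0,0,0],-1]]'
```

```text
time: 8.53
tool_pos: [498.6, -86.2, 99.7]
tcp_rot: [3.142, 0.0, 0.011]
contact_force: [0.6, -0.9, -0.1]
grip_width: 0.8
finger_force: 0.0
time: 9.37
tool_pos: [507.5, -86.1, 99.7]
tcp_rot: [3.142, 0.0, 0.011]
contact_force: [0.0, -0.3, 0.0]
grip_width: 0.1
finger_force: 0.0
```

```bash
python3 -m pendant '[[[0.02,0,0],[0,0,0],-1],[[0.02,0,0],[0,0,0],-1],[[0.02,0,0],[0,0,0],-1],[[0,0,0],[0,0,0],-1],[[0,0,0],[0,0,0],-1],[[0,0,0],[0,0,0],-1],[[0,0,0],[0,0,0],-1],[[0,0,0],[0,0,0],-1],[[0,0,0],[0,0,0],-1],[[0,0,0],[0,0,0],-1]]'
```

```text
time: 10.2
tool_pos: [509.4, -86.2, 99.8]
tcp_rot: [3.141, -0.0, 0.011]
contact_force: [0.3, 0.0, 0.4]
grip_width: 0.2
finger_force: 0.0
```

```bash
python3 -m pendant '[[[0.02,0,0],[0,0,0],-1],[[0.02,0,0],[0,0,0],-1],[[0.02,0,0],[0,0,0],-1],[[0,0,0],[0,0,0],-1],[[0,0,0],[0,0,0],-1],[[0,0,0],[0,0,0],-1],[[0,0,0],[0,0,0],-1],[[0,0,0],[0,0,0],-1],[[0,0,0],[0,0,0],-1],[[0,0,0],[0,0,0],-1]]'
```

```text
time: 11.03
tool_pos: [509.9, -86.1, 99.7]
tcp_rot: [-3.141, 0.003, 0.011]
contact_force: [-6.5, -0.5, 3.6]
grip_width: 0.8
finger_force: 3.1
```

```bash
python3 -m pendant '[[[0.02,0,0],[0,0,0],-1],[[0.02,0,0],[0,0,0],-1],[[0.02,0,0],[0,0,0],-1],[[0,0,0],[0,0,0],-1],[[0,0,0],[0,0,0],-1],[[0,0,0],[0,0,0],-1],[[0,0,0],[0,0,0],-1],[[0,0,0],[0,0,0],-1],[[0,0,0],[0,0,0],-1],[[0,0,0],[0,0,0],-1]]'
```

```text
time: 11.87
tool_pos: [509.9, -86.1, 99.7]
tcp_rot: [-3.141, 0.007, 0.011]
contact_force: [-13.2, -2.1, 9.5]
grip_width: 0.2
finger_force: 6.9
```

Hard stop: x stays at 509.9 while the force rises to 13 N, which matches the predicted home position of 510. I back off and rise, then move over behind the handle.

```bash
python3 -m pendant '[[[-0.2,0,0],[0,0,0],-1],[[-0.2,0,0],[0,0,0],-1],[[-0.1,0,0.3],[0,0,0],-1],[[0,0,0.6],[0,0,0],-1],[[0,0,0.6],[0,0,0],-1],[[0,0,0.6],[0,0,0],-1],[[0,0,0.6],[0,0,0],-1],[[0,0,0.6],[0,0,0],-1],[[0,0,0.3],[0,0,0],-1],[[0,0,0],[0,0,0],-1]]'
python3 -m pendant '[[[0.34,0.7,0],[0,0,0.05],-1],[[0.34,0.7,0],[0,0,0.05],-1],[[0.34,0.7,0],[0,0,0.05],-1],[[0.34,0.7,0],[0,0,0.05],-1],[[0.34,0.7,0],[0,0,0.05],-1],[[0.34,0.7,0],[0,0,0.05],-1],[[0.34,0.7,0],[0,0,0.05],-1],[[0.34,0.7,0],[0,0,0.05],-1],[[0.34,0.7,0],[0,0,0.05],-1],[[0.34,0.5,0],[0,0,0.05],-1]]'
python3 - <<'E'
from h import *
o=bot.get_obs(); print(o["joint_positions"].round(2))
b=bot.capture("top"); cv2.imwrite("pics/t1.png",cv2.resize(b[125:245,205:345],None,fx=5,fy=5,interpolation=cv2.INTER_CUBIC))
E
```

```text
time: 12.7
tool_pos: [499.1, -86.5, 210.2]
tcp_rot: [3.14, -0.005, 0.011]
contact_force: [0.6, -0.3, -0.8]
grip_width: 0.4
finger_force: 0.0
time: 13.53
tool_pos: [599.8, 119.7, 206.3]
tcp_rot: [-3.141, 0.002, 0.072]
contact_force: [0.0, -0.3, 0.4]
grip_width: 0.7
finger_force: 0.0
[0.07 0.53 1.33 0.   1.29 1.57]
```

View pics/t1.png

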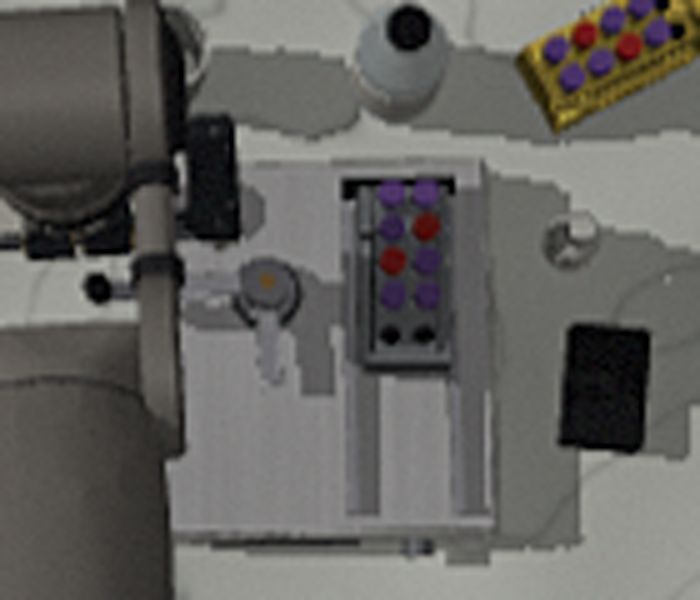

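The rack sits against the stop (crop 400,190) and the lever is unmoved. I descend behind the grip.

```bash
python3 -m pendant '[[[0,-0.09,-0.3],[0,0,0],-1],[[0,0,-0.3],[0,0,0],-1],[[0,0,-0.3],[0,0,0],-1],[[0,0,-0.3],[0,0,0],-1],[[0,0,-0.3],[0,0,0],-1],[[0,0,-0.3],[0,0,0],-1],[[0,0,-0.3],[0,0,0],-1],[[0,0,-0.3],[0,0,0],-1],[[0,0,-0.3],[0,0,0],-1],[[0,0,-0.04],[0,0,0],-1]]'
python3 -m pendant '[[[-0.1,0,0],[0,0,0],-1],[[-0.1,0,0],[0,0,0],-1],[[-0.1,0,0],[0,0,0],-1],[[-0.07,0,0],[0,0,0],-1],[[-0.07,0,0],[0,0,0],-1],[[-0.07,0,0],[0,0,0],-1],[[-0.07,0,0],[0,0,0],-1],[[0,0,0],[0,0,0],-1],[[0,0,0],[0,0,0],-1],[[0,0,0],[0,0,0],-1]]'
cat >> h.py <<'E'
piv=np.array([573.6,5.1])
def plan(p,yaw,a0,a1,n,gap=18.5,R=110.3):
    # per-row units to carry the tool along the arc
    pts=[]
    for a in np.radians(np.linspace(a0,a1,n+1)):
        r=np.array([-np.sin(a),np.cos(a)]);t=np.array([-np.cos(a),-np.sin(a)]);pts.append(piv+R*r-gap*t)
    pts[0]=np.array(p)
    print((np.diff(pts,axis=0)/30).round(3).tolist(),"rz",round((np.radians(a1)-yaw)/n/.12,3))
E
python3 - <<'E'
from h import *
o=bot.get_obs(); plan(o["tool_pos"][:2],o["tcp_rot"][2],4,24,10)
E
```

```text
time: 14.42
tool_pos: [599.1, 115.1, 123.4]
tcp_rot: [3.141, 0.003, 0.071]
contact_force: [-0.1, 0.1, -0.4]
grip_width: 0.2
finger_force: 0.0
time: 15.25
tool_pos: [582.8, 115.3, 125.8]
tcp_rot: [-3.141, -0.001, 0.071]
contact_force: [2.0, 0.7, 0.5]
grip_width: 0.4
finger_force: 1.0
[[-0.077, 0.048], [-0.13, 0.006], [-0.13, 0.001], [-0.13, -0.003], [-0.13, -0.008], [-0.13, -0.012], [-0.129, -0.017], [-0.128, -0.021], [-0.128, -0.026], [-0.127, -0.03]] rz 0.29
```

```bash
python3 -m pendant '[[[-0.1,0.03,0],[0,0,0.29],-1],[[-0.13,0.01,0],[0,0,0.29],-1],[[-0.13,0,0],[0,0,0.29],-1],[[-0.13,0,0],[0,0,0.29],-1],[[-0.13,-0.01,0],[0,0,0.29],-1],[[-0.13,-0.01,0],[0,0,0.29],-1],[[-0.13,-0.02,0],[0,0,0.29],-1],[[-0.13,-0.02,0],[0,0,0.29],-1],[[-0.13,-0.03,0],[0,0,0.29],-1],[[-0.13,-0.03,0],[0,0,0.29],-1]]'
python3 - <<'E'
from h import *
o=bot.get_obs(); plan(o["tool_pos"][:2],o["tcp_rot"][2],24,44,10)
E
```

```text
time: 16.08
tool_pos: [544.9, 112.5, 125.7]
tcp_rot: [3.141, -0.001, 0.421]
contact_force: [3.3, -0.3, 0.0]
grip_width: 0.5
finger_force: 1.3
[[-0.1, -0.006], [-0.124, -0.039], [-0.123, -0.043], [-0.121, -0.048], [-0.119, -0.052], [-0.117, -0.056], [-0.115, -0.06], [-0.113, -0.064], [-0.111, -0.068], [-0.109, -0.072]] rz 0.289
```

```bash
python3 -m pendant '[[[-0.11,-0.02,0],[0,0,0.29],-1],[[-0.12,-0.04,0],[0,0,0.29],-1],[[-0.12,-0.04,0],[0,0,0.29],-1],[[-0.12,-0.05,0],[0,0,0.29],-1],[[-0.12,-0.05,0],[0,0,0.29],-1],[[-0.12,-0.06,0],[0,0,0.29],-1],[[-0.12,-0.06,0],[0,0,0.29],-1],[[-0.11,-0.06,0],[0,0,0.29],-1],[[-0.11,-0.07,0],[0,0,0.29],-1],[[-0.11,-0.07,0],[0,0,0.29],-1]]'
python3 - <<'E'
from h import *
o=bot.get_obs(); plan(o["tool_pos"][:2],o["tcp_rot"][2],44,64,10)
E
```

```text
time: 16.92
tool_pos: [510.2, 97.0, 125.7]
tcp_rot: [3.141, -0.001, 0.769]
contact_force: [3.6, 0.0, 0.4]
grip_width: 0.3
finger_force: 1.5
[[-0.102, -0.067], [-0.103, -0.079], [-0.1, -0.083], [-0.097, -0.086], [-0.094, -0.09], [-0.091, -0.093], [-0.088, -0.096], [-0.085, -0.099], [-0.081, -0.102], [-0.077, -0.105]] rz 0.29
```

```bash
python3 -m pendant '[[[-0.1,-0.07,0],[0,0,0.29],-1],[[-0.1,-0.08,0],[0,0,0.29],-1],[[-0.1,-0.08,0],[0,0,0.29],-1],[[-0.1,-0.09,0],[0,0,0.29],-1],[[-0.09,-0.09,0],[0,0,0.29],-1],[[-0.09,-0.09,0],[0,0,0.29],-1],[[-0.09,-0.1,0],[0,0,0.29],-1],[[-0.09,-0.1,0],[0,0,0.29],-1],[[-0.08,-0.1,0],[0,0,0.29],-1],[[-0.08,-0.11,0],[0,0,0.29],-1]]'
python3 - <<'E'
from h import *
o=bot.get_obs(); plan(o["tool_pos"][:2],o["tcp_rot"][2],64,78,10)
E
```

```text
time: 17.75
tool_pos: [482.7, 69.9, 125.7]
tcp_rot: [3.14, -0.001, 1.117]
contact_force: [3.1, 1.0, -0.1]
grip_width: 0.2
finger_force: 1.7
[[-0.055, -0.068], [-0.05, -0.076], [-0.048, -0.077], [-0.046, -0.078], [-0.044, -0.079], [-0.043, -0.081], [-0.041, -0.082], [-0.039, -0.083], [-0.036, -0.083], [-0.034, -0.084]] rz 0.204
```

```bash
python3 -m pendant '[[[-0.05,-0.07,0],[0,0,0.2],-1],[[-0.05,-0.08,0],[0,0,0.2],-1],[[-0.05,-0.08,0],[0,0,0.2],-1],[[-0.05,-0.08,0],[0,0,0.2],-1],[[-0.04,-0.08,0],[0,0,0.2],-1],[[-0.04,-0.08,0],[0,0,0.2],-1],[[-0.04,-0.08,0],[0,0,0.2],-1],[[-0.04,-0.08,0],[0,0,0.2],-1],[[-0.04,-0.08,0],[0,0,0.2],-1],[[-0.03,-0.08,0],[0,0,0.2],-1]]'
python3 - <<'E'
from h import *
o=bot.get_obs(); plan(o["tool_pos"][:2],o["tcp_rot"][2],78,83,10)
b=bot.capture("scene"); cv2.imwrite("pics/s3.png",cv2.resize(b[120:260,150:340],None,fx=4,fy=4,interpolation=cv2.INTER_CUBIC))
E
```

```text
time: 18.58
tool_pos: [469.8, 46.3, 125.7]
tcp_rot: [3.14, -0.001, 1.356]
contact_force: [3.7, 3.1, -0.4]
grip_width: 0.4
finger_force: 1.7
[[-0.02, -0.034], [-0.012, -0.03], [-0.011, -0.031], [-0.011, -0.031], [-0.011, -0.031], [-0.01, -0.031], [-0.01, -0.031], [-0.01, -0.031], [-0.01, -0.031], [-0.009, -0.031]] rz 0.077
```

View pics/s3.png

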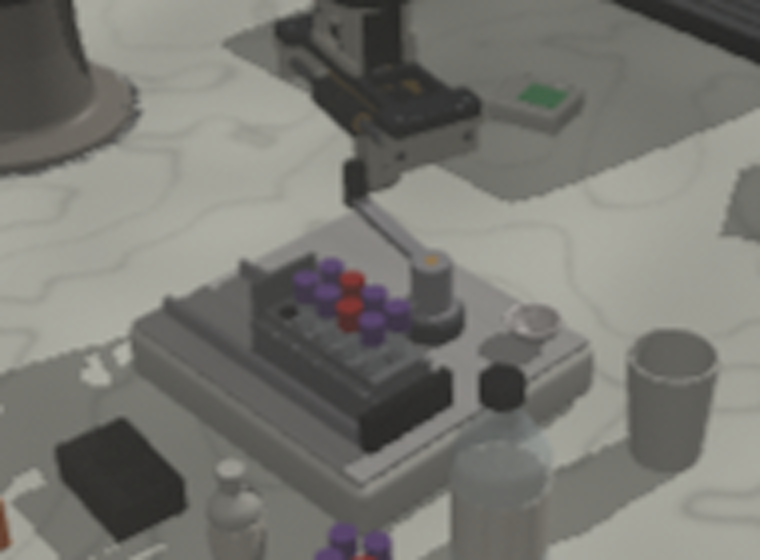

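The grip is held behind the finger (crop 353,180) and the tongue is swinging over the rack. From here I feel for the stop in small steps.

```bash
python3 -m pendant '[[[-0.01,-0.03,0],[0,0,0.07],-1],[[-0.01,-0.03,0],[0,0,0.07],-1],[[-0.01,-0.03,0],[0,0,0.07],-1],[[-0.01,-0.03,0],[0,0,0.07],-1],[[-0.01,-0.03,0],[0,0,0.07],-1],[[-0.01,-0.03,0],[0,0,0.07],-1],[[-0.01,-0.03,0],[0,0,0.07],-1],[[-0.01,-0.02,0],[0,0,0.07],-1],[[0,0,0],[0,0,0],-1],[[0,0,0],[0,0,0],-1]]'
```

```text
time: 19.47
tool_pos: [466.5, 39.2, 125.5]
tcp_rot: [-3.141, 0.0, 1.422]
contact_force: [3.6, 0.8, -0.3]
grip_width: 0.2
finger_force: 1.3
```

```bash
python3 -m pendant '[[[0,-0.02,0],[0,0,0.05],-1],[[0,-0.02,0],[0,0,0.05],-1],[[0,-0.02,0],[0,0,0.05],-1],[[-0.01,-0.02,0],[0,0,0.05],-1],[[0,-0.02,0],[0,0,0.05],-1],[[0,-0.02,0],[0,0,0.05],-1],[[-0.01,-0.02,0],[0,0,0.05],-1],[[0,0,0],[0,0,0],-1],[[0,0,0],[0,0,0],-1],[[0,0,0],[0,0,0],-1]]'
```

```text
time: 20.3
tool_pos: [466.0, 35.0, 125.4]
tcp_rot: [-3.141, 0.0, 1.464]
contact_force: [-1.1, 2.6, 0.6]
grip_width: 0.5
finger_force: 0.9
```

```bash
python3 -m pendant '[[[0,-0.02,0],[0,0,0.05],-1],[[0,-0.02,0],[0,0,0.05],-1],[[0,-0.02,0],[0,0,0.05],-1],[[-0.01,-0.02,0],[0,0,0.05],-1],[[0,-0.02,0],[0,0,0.05],-1],[[0,-0.02,0],[0,0,0.05],-1],[[0,-0.02,0],[0,0,0.05],-1],[[0,0,0],[0,0,0],-1],[[0,0,0],[0,0,0],-1],[[0,0,0],[0,0,0],-1]]'
```

```text
time: 21.13
tool_pos: [465.7, 30.8, 125.4]
tcp_rot: [-3.141, 0.0, 1.506]
contact_force: [-2.6, 2.5, 1.2]
grip_width: 0.6
finger_force: 1.4
```

```bash
python3 -m pendant '[[[0,-0.02,0],[0,0,0.05],-1],[[0,-0.02,0],[0,0,0.05],-1],[[0,-0.02,0],[0,0,0.05],-1],[[-0.01,-0.02,0],[0,0,0.05],-1],[[0,-0.02,0],[0,0,0.05],-1],[[0,-0.02,0],[0,0,0.05],-1],[[0,0,0],[0,0,0],-1],[[0,0,0],[0,0,0],-1],[[0,0,0],[0,0,0],-1],[[0,0,0],[0,0,0],-1]]'
```

```text
time: 21.97
tool_pos: [465.7, 27.2, 125.5]
tcp_rot: [3.141, 0.0, 1.542]
contact_force: [-3.5, 3.3, -0.1]
grip_width: 0.3
finger_force: 1.5
```

```bash
python3 -m pendant '[[[-0.02,-0.02,0],[0,0,0.05],-1],[[-0.02,-0.02,0],[0,0,0.05],-1],[[0,-0.02,0],[0,0,0.05],-1],[[0,-0.02,0],[0,0,0.05],-1],[[0,-0.02,0],[0,0,0.05],-1],[[0,-0.02,0],[0,0,0.05],-1],[[0,0,0],[0,0,0],-1],[[0,0,0],[0,0,0],-1],[[0,0,0],[0,0,0],-1],[[0,0,0],[0,0,0],-1]]'
```

```text
time: 22.8
tool_pos: [464.5, 23.5, 125.6]
tcp_rot: [3.141, 0.0, 1.578]
contact_force: [0.4, 1.8, -0.5]
grip_width: 0.3
finger_force: 0.7
```

```bash
python3 -m pendant '[[[0,-0.02,0],[0,0,0.05],-1],[[0,-0.02,0],[0,0,0.05],-1],[[0,-0.02,0],[0,0,0.05],-1],[[0,-0.02,0],[0,0,0.05],-1],[[0,-0.02,0],[0,0,0.05],-1],[[0,-0.02,0],[0,0,0.05],-1],[[0,0,0],[0,0,0],-1],[[0,0,0],[0,0,0],-1],[[0,0,0],[0,0,0],-1],[[0,0,0],[0,0,0],-1]]'
```

```text
time: 23.63
tool_pos: [464.1, 21.7, 125.5]
tcp_rot: [-3.141, -0.003, 1.614]
contact_force: [0.4, 11.7, 0.3]
grip_width: 0.5
finger_force: 5.7
```

```bash
python3 -m pendant '[[[0,-0.01,0],[0,0,0],-1],[[0,0,0],[0,0,0],-1],[[0,0,0],[0,0,0],-1],[[0,0,0],[0,0,0],-1],[[0,0,0],[0,0,0],-1],[[0,0,0],[0,0,0],-1],[[0,0,0],[0,0,0],-1],[[0,0,0],[0,0,0],-1],[[0,0,0],[0,0,0],-1],[[0,0,0],[0,0,0],-1]]'
```

```text
time: 24.47
tool_pos: [464.1, 21.6, 125.5]
tcp_rot: [-3.141, -0.003, 1.614]
contact_force: [-0.5, 12.7, 1.1]
grip_width: 0.3
finger_force: 6.3
```

Firm at 12.7 N with no motion, so the lever is on its end stop. I let go by backing away in +y, then rise.

```bash
python3 -m pendant '[[[0,0.1,0],[0,0,0],-1],[[0,0.2,0],[0,0,0],-1],[[0,0.3,0],[0,0,0],-1],[[0,0.4,0],[0,0,0],-1],[[0,0.2,0.3],[0,0,0],-1],[[0,0,0.6],[0,0,0],-1],[[0,0,0.6],[0,0,0],-1],[[0,0,0.6],[0,0,0],-1],[[0,0,0.6],[0,0,0],-1],[[0,0,0],[0,0,0],-1]]'
python3 -m pendant '[[[-0.2,0.7,0.2],[0,0,0],-1],[[-0.2,0.7,0.2],[0,0,0],-1],[[-0.2,0.7,0],[0,0,0],-1],[[-0.2,0.7,0],[0,0,0],-1],[[0,0.7,0],[0,0,0],-1],[[0,0.7,0],[0,0,0],-1],[[0,0.7,0],[0,0,0],-1],[[0,0.7,0],[0,0,0],-1],[[0,0.7,0],[0,0,0],-1],[[0,0,0],[0,0,0],-1]]'
python3 - <<'E'
from h import *
b=bot.capture("top"); a=bot.capture("scene")
k=dict(fx=4,fy=4,interpolation=cv2.INTER_CUBIC)
cv2.imwrite("pics/f.png",np.hstack([cv2.resize(x,None,**k) for x in(b[140:245,225:320],a[150:255,180:285])]))
E
```

```text
time: 25.3
tool_pos: [466.2, 55.9, 210.5]
tcp_rot: [3.135, 0.001, 1.615]
contact_force: [0.6, 0.8, 0.3]
grip_width: 0.3
finger_force: 0.0
time: 26.13
tool_pos: [440.0, 247.6, 218.3]
tcp_rot: [3.141, -0.001, 1.617]
contact_force: [-1.0, -0.3, -0.1]
grip_width: 0.5
finger_force: 0.0
```

View pics/f.png

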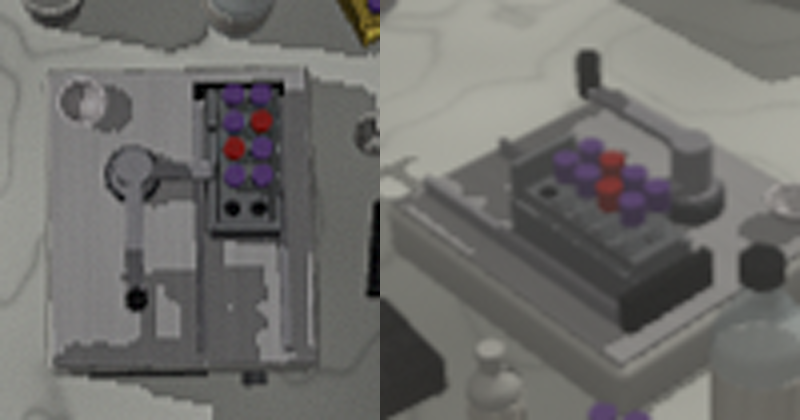

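The lever points forward (grip at 137,298) and the tongue lies over the rack's left side (205,170). The brass pin no longer stands out, the rack is on the stop, and the arm is clear. I hand in.

```bash
python3 -c "
from plant import bot
print(bot.close_job())"
```

```text
the job is handed in; nothing more can be done
None
```

The job is handed in, with no verdict returned: the rack is home on the stop, the lever was leant on at its end stop with about 12 N, the tongue lies over the ledge, and the arm is clear.

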